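# Pack the last bottles into the round pan

### The job

Finish packing the round pan: take the three loose 40 mm bottles from the bench and stand them in with the four already there, one in the middle and six around it, so that all seven stand upright on the pan's floor. Lower each bottle in, do not drop it, and leave the thin and the thick bottle standing where they are.

Things in the scene. Friction and masses are not known exactly. Their poses are not given: they have to be found in the camera images.
- pan_floor (a point): Round steel pan fixed to the bench: inner diameter 129 mm, wall 3.5 mm, inner floor 4 mm and rim 42 mm above the bench; two small wire ears outside the rim. The point is the centre of the inner floor, z up. It has just room for seven 40 mm bottles standing in a honeycomb, one in the middle and six around it at about 42.5 mm from the middle.
- packed1_mid (a point): Already in the pan, loose, in one of four neighbouring places of the outer six; the middle place and the other two outer places, next to each other, start empty. An upright aluminium bottle with a tall black cap: body 40 mm in diameter up to 50 mm above its foot, a shoulder tapering in to the cap at 61 mm, cap 18 mm in diameter from 60 to 92 mm, 140 g nominally, foot edge bevelled 4 mm. The point lies on its axis, half-way up (46 mm above its foot); z up along the bottle. 
- packed2_mid (a point): Already in the pan, loose, in another of those four places: a bottle just like packed1, point half-way up its axis.
- packed3_mid (a point): Already in the pan, loose, in another of those four places: a bottle just like packed1, point half-way up its axis.
- packed4_mid (a point): Already in the pan, loose, in another of those four places: a bottle just like packed1, point half-way up its axis.
- loose1_mid (a point): To be packed: a bottle just like packed1, standing on the bench among the odd ones, at least 95 mm from its neighbours axis to axis; foot on the bench (z = 0), point half-way up its axis (46 mm above its foot).
- loose2_mid (a point): To be packed: a bottle just like packed1, standing on the bench among the odd ones, at least 95 mm from its neighbours axis to axis; foot on the bench (z = 0), point half-way up its axis (46 mm above its foot).
- loose3_mid (a point): To be packed: a bottle just like packed1, standing on the bench among the odd ones, at least 95 mm from its neighbours axis to axis; foot on the bench (z = 0), point half-way up its axis (46 mm above its foot).
- slim_mid (a point): Odd one, to be left standing: the same bottle and cap but with a thin body, 29 mm in diameter. The point lies on its axis, 46 mm above its foot.
- stout_mid (a point): Odd one, to be left standing: the same bottle and cap but with a thick body, 53 mm in diameter. The point lies on its axis, 46 mm above its foot.

How it is judged:
At the end, for the whole second after the job is handed in: All seven 40 mm bottles stand in the pan, upright within 0.1 rad, on its floor within 4 mm, each axis within 52 mm of the pan's centre, released and at rest (under 20 mm/s) (z of packed1_mid in the frame of pan_floor between 0.042 and 0.05 m and horizontal distance between each of packed1_mid, packed2_mid, packed3_mid, packed4_mid, loose1_mid, loose2_mid, loose3_mid and pan_floor below 0.052 m and angle between each of packed1_mid, packed2_mid, packed3_mid, packed4_mid, loose1_mid, loose2_mid, loose3_mid's own z axis and vertical below 0.1 rad and linear speed of each of packed1, packed2, packed3, packed4, loose1, loose2, loose3 below 0.02 m/s and z of packed2_mid in the frame of pan_floor between 0.042 and 0.05 m and z of packed3_mid in the frame of pan_floor between 0.042 and 0.05 m and z of packed4_mid in the frame of pan_floor between 0.042 and 0.05 m and z of loose1_mid in the frame of pan_floor between 0.042 and 0.05 m and z of loose2_mid in the frame of pan_floor between 0.042 and 0.05 m and z of loose3_mid in the frame of pan_floor between 0.042 and 0.05 m); the robot touches nothing.
It fails at once if the thin bottle is moved by more than 30 mm or tipped (distance of slim_mid from where it was at the start of the episode above 0.03 m or angle between slim_mid's own z axis and vertical above 0.3 rad).
It fails at once if the thick bottle is moved by more than 30 mm or tipped (distance of stout_mid from where it was at the start of the episode above 0.03 m or angle between stout_mid's own z axis and vertical above 0.3 rad).
It fails at once if a bottle is dropped into the pan (it falls faster than 0.6 m/s within 45 mm of the pan's floor, as after a fall of 20 mm) ((linear speed of loose1 above 0.6 m/s and horizontal distance between loose1_mid and pan_floor below 0.06 m and z of loose1_mid in the frame of pan_floor below 0.091 m) or (linear speed of loose2 above 0.6 m/s and horizontal distance between loose2_mid and pan_floor below 0.06 m and z of loose2_mid in the frame of pan_floor below 0.091 m) or (linear speed of loose3 above 0.6 m/s and horizontal distance between loose3_mid and pan_floor below 0.06 m and z of loose3_mid in the frame of pan_floor below 0.091 m)).
It also fails if it takes over 72 s, if anything falls off the work surface, if the arm or the gripper's body presses on something with over 40 N, if the wrist force passes 120 N, or if a joint passes its speed limit or range.

### The arm

A 6-joint arm with a two-finger parallel gripper is mounted at the origin on the work surface. World frame = base frame: x ahead of the robot, y to its left, z up, the work surface at z = 0. Lengths are in m, angles in rad, forces in N, time in s.
With the tool pointing down it reaches from about 0.375 to 0.9 m from the base axis. Payload 3.1 kg.
Tool frame: the origin (TCP) lies at the very end of the fingers, on their centre line; the grasp point (between the pads) lies 19 mm behind it; z points along the fingers, x is the direction in which the jaws open and shut, and the axes are right-handed (so a half turn about z gives the same grasp; the last joint's range is limited). The gripper opens to 87 mm and grips with 3 to 60 N. Pads are 19 mm wide; open, the fingers measure 117 mm over their backs; the gripper's body (75 mm by 190 mm) begins 51 mm behind the grasp point.
Start: joints at [-1.353, 0.527, 1.433, -0, 1.181, -0.178], TCP at [0.241, -0.577, 0.223] pointing down, gripper open.
Joint ranges: [-3.08, 3.08], [-0.75, 2.2], [0.22, 2.44], [-1.43, 4.57], [0, 2.65], [-2.85, 2.85]. Speed limits (rad/s): [2.79, 2.79, 3.14, 3.14, 3.14, 3.14].

### API

Orientations are given as a unit quaternion [x, y, z, w].
In Python, from rig import robot gives the robot as it stands. The module is installed in compiled form; this text tells all that it offers.
- The arm moves only by the shell command python3 -m creep 'ROWS' [OPENING] [FORCE]. ROWS is a JSON object of lists of equal length, an entry for each row: "dp": the shift along the tool's x, y, z in cm, a list of three; "turn": the turn, a rotation vector about the tool's x, y, z in degrees, a list of three. In form: {"dp": [[x, y, z], ...], "turn": [[wx, wy, wz], ...]}. A call has 1 to 20 rows; each row shifts and turns the commanded pose from where the row before left it, along the tool's axes as they then stand; what a row does not reach is not made up. A row lasts 1/10 s, in which the tool goes at most 50 mm and 8.59 degrees, less where a joint would pass 70% of its speed; a pose out of reach is approached as far as the arm can. A call is refused whole if a number of a shift passes 5 or a number of a turn 8.59, either way. A call with a gripper value outside its range is refused whole. OPENING is the gripper command: -1 is fully open, 1 is shut, values between are in proportion, set as the call begins (- or left out, the last holds). The fingers move at their own pace and stop on an object; FORCE is the grip in N (left out, the last holds). Time passes only in rows, so rows that do not move let the fingers close. It gives the time, the measured TCP pose, the force and the opening at its end, in the units of the state.
- robot.get_obs(): the state, without advancing time (a new reading comes with each control period).
- robot.camera(name): name is "scene" or "top" or "wrist"; returns the picture (420x560x3 uint8, red, green, blue); there is no depth.
- robot.calibration(name): a dict with "fx", "fy", "cx", "cy" (pixels), "dist_coeffs" ([k1, k2, p1, p2, k3] as OpenCV has them; the pictures are not rectified), "rvec" (rotation vector, rad) and "tvec" (3), from world to camera coordinates, as OpenCV has them. Camera axes: x right, y down, z forward; pixel columns grow to the right and rows downward; lengths in m; the calibration is good to about 2 mm. A picture is of the moment at which its call begins: read the wrist's pose just before it. calibration takes no time and is no camera call; for the wrist camera it gives the pose at the moment of the call.
- robot.hand_in(): hands the job in, once; it reports no verdict.
Trained networks look in the newest picture that a camera, given by its name, has taken for a name from the list of things; names that differ only in an ending like _2 or _b are one class to them, and where a whole thing is asked for, a point or a joint stands for the part that bears it (a point fixed in the world has none). Each returns a list of dicts, best first, with "confidence" (0 to 1); they miss things now and then, are a little off and sometimes report something else, mostly with a low value. They report only what shows in the picture. A call takes as long as a camera call.
- robot.masks_of(name, camera): "pixels" (420x560 bool, what is visible of it).
- robot.tip_of(name, camera): "point" ([x, y, z] in m, in the coordinates of the camera as it stood for that picture, good to about 4 mm: a listed point, or the origin of a listed thing).
The state is a dict: "time": time; "q": joint angles; "joint_velocities": joint speeds; "joint_torque": joint torques, N m; "position": TCP position; "tool_rot": TCP orientation; "ft_force": force on the tool from outside, world axes, zero at the start; "moment": the same for the moment, N m; "grip_width": finger opening in m.
Only numpy, scipy, OpenCV 4.12 (cv2) and the standard library are available. Lean on these libraries where they do the work, as an engineer would, in place of code of your own. Each camera call takes 0.05 s, during which the arm holds its last target.

## Working session

There is one attempt and no reset: what is moved stays moved. The work goes in short steps, Python scripts to look and compute and a shell command to move; the robot and the scene stay as the last step left them, time stands still between calls to the robot, and variables do not carry over. Pictures are saved under pics/ and viewed, and the job is handed in when it is done.

```bash
mkdir -p pics; cat > h.py <<'E'
import numpy as np, cv2
from rig import robot
from scipy.spatial.transform import Rotation as R
def snap(cam,fn=None):
    c=robot.calibration(cam); im=robot.camera(cam)
    if fn: cv2.imwrite('pics/'+fn,im[:,:,::-1])
    return im,c
def w(c,p):
    M=cv2.Rodrigues(np.array(c['rvec'],float))[0]
    return M.T@(np.array(p)-np.array(c['tvec']).ravel())
def K(c): return np.array([[c['fx'],0,c['cx']],[0,c['fy'],c['cy']],[0,0,1.]])
def proj(c,P): return cv2.projectPoints(np.array(P,float).reshape(-1,3),np.array(c['rvec'],float),np.array(c['tvec'],float),K(c),np.array(c['dist_coeffs'],float))[0].reshape(-1,2)
def ray(c,uv):
    n=cv2.undistortPoints(np.array(uv,float).reshape(-1,1,2),K(c),np.array(c['dist_coeffs'],float)).reshape(-1,2)
    M=cv2.Rodrigues(np.array(c['rvec'],float))[0]
    d=np.c_[n,np.ones(len(n))]@M; o=-M.T@np.array(c['tvec'],float).ravel()
    return o,d
def onz(c,uv,z):
    o,d=ray(c,uv); return o+d*((z-o[2])/d[:,2:])
E
python3 - <<'E'
from h import *
np.set_printoptions(precision=4,suppress=True)
o=robot.get_obs(); print(o)
for cam in ['top','scene','wrist']:
    im,c=snap(cam,f'a_{cam}.png')
    print(cam,np.array(c['rvec']).ravel(),w(c,[0,0,0]),c['fx'])
    for n in ['pan_floor','packed1_mid','loose1_mid','slim_mid','stout_mid']:
        print(cam,n,[(round(d['confidence'],2),w(c,d['point'])) for d in robot.tip_of(n,cam)])
E
```

```text
{'time': 0.0, 'q': array([-1.3535,  0.5285,  1.4339, -0.    ,  1.1814, -0.1785]), 'joint_velocities': array([-0.0017, -0.0001,  0.0006,  0.0006, -0.    ,  0.0012]), 'joint_torque': array([ -0.0002, -44.0045, -17.6589,   0.0633,   0.0585,  -0.0002]), 'position': array([ 0.2408, -0.5759,  0.2215]), 'tool_rot': array([ 0.8323, -0.5543, -0.0008, -0.0008]), 'ft_force': array([ 0.5794, -0.2758, -0.9231]), 'moment': array([ 0.0285,  0.0177, -0.0159]), 'grip_width': 0.0872466581666996}
top [ 2.143  -2.1861  0.1657] [0.4005 0.0734 1.0439] 507.201982770221
top pan_floor [(0.81, array([ 0.5426, -0.2846,  0.0116]))]
top packed1_mid [(0.83, array([ 0.5638, -0.2513,  0.0504]))]
top loose1_mid []
top slim_mid [(0.6, array([0.6052, 0.0695, 0.046 ]))]
top stout_mid [(0.69, array([0.6161, 0.2416, 0.0453])), (0.55, array([0.4464, 0.2257, 0.0455]))]
scene [ 0.7751  2.6686 -1.0148] [0.7613 0.4587 0.5927] 385.6957487508986
scene pan_floor [(0.63, array([ 0.5418, -0.2832,  0.0032])), (0.44, array([0.4755, 0.3712, 0.0477]))]
scene packed1_mid [(0.68, array([ 0.5643, -0.2466,  0.0553]))]
scene loose1_mid [(0.58, array([0.4455, 0.0738, 0.0448]))]
scene slim_mid [(0.85, array([0.6067, 0.067 , 0.0439]))]
scene stout_mid [(0.67, array([0.6129, 0.2365, 0.0514]))]
wrist [-2.4109  1.6053  0.2298] [ 0.3106 -0.5476  0.3844] 310.5829465092592
wrist pan_floor []
wrist packed1_mid []
wrist loose1_mid []
wrist slim_mid []
wrist stout_mid []
```

View pics/a_top.png

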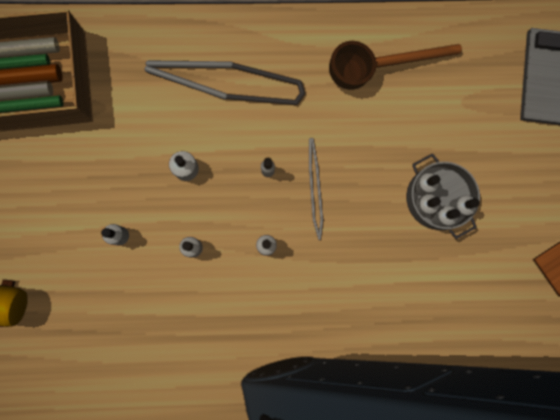

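View pics/a_scene.png

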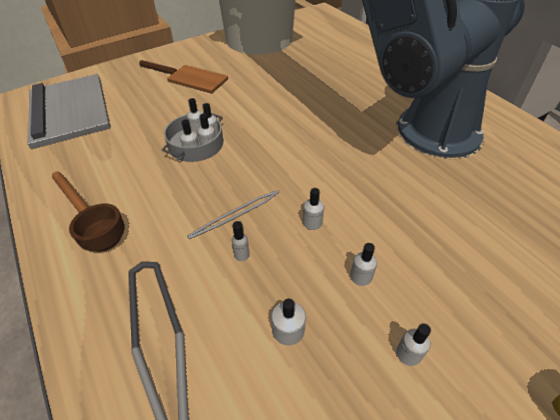

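```bash
python3 - <<'E'
from h import *
np.set_printoptions(precision=4,suppress=True)
for cam in ['top','scene']:
    im,c=snap(cam)
    for n in ['packed2_mid','packed3_mid','packed4_mid','loose1_mid','loose2_mid','loose3_mid']:
        print(cam,n,[(round(d['confidence'],2),w(c,d['point'])) for d in robot.tip_of(n,cam)])
E
```

```text
top packed2_mid [(0.73, array([ 0.528 , -0.2461,  0.056 ]))]
top packed3_mid [(0.71, array([ 0.5029, -0.2864,  0.0475])), (0.36, array([ 0.5437, -0.2835,  0.0093]))]
top packed4_mid [(0.74, array([ 0.5178, -0.3198,  0.0509]))]
top loose1_mid [(0.89, array([0.4494, 0.0738, 0.0453]))]
top loose2_mid [(0.84, array([0.4758, 0.3764, 0.0469]))]
top loose3_mid [(0.58, array([0.4471, 0.2254, 0.046 ]))]
scene packed2_mid [(0.58, array([ 0.5221, -0.2459,  0.0515]))]
scene packed3_mid [(0.64, array([ 0.4961, -0.2853,  0.0495]))]
scene packed4_mid [(0.68, array([ 0.5207, -0.3175,  0.0477]))]
scene loose1_mid []
scene loose2_mid [(0.87, array([0.4754, 0.3725, 0.0467]))]
scene loose3_mid [(0.68, array([0.6022, 0.0678, 0.0469])), (0.55, array([0.4474, 0.2196, 0.0487]))]
```

```bash
cat > go.py <<'E'
from h import *
import sys
# go.py x y z [yawdeg]  -> total dp in tool axes cm, turn
def plan(t,yaw=None):
    o=robot.get_obs(); Rm=R.from_quat(o['tool_rot']); m=Rm.as_matrix()
    p=np.array(o['position']); cur=np.degrees(np.arctan2(m[1,0],m[0,0]))
    yaw=cur if yaw is None else yaw
    d=(np.array(t)-p)
    tgt=R.from_matrix(np.c_[[np.cos(np.radians(yaw)),np.sin(np.radians(yaw)),0],[np.sin(np.radians(yaw)),-np.cos(np.radians(yaw)),0],[0,0,-1]])
    rv=(Rm.inv()*tgt).as_rotvec(degrees=True)
    print('t',round(o['time'],2),'pos',p.round(4),'yaw',cur.round(2),'ft',np.array(o['ft_force']).round(1),'w',round(o['grip_width'],4))
    print('dp cm in CURRENT axes',(m.T@d*100).round(2),'in FINAL axes',(tgt.as_matrix().T@d*100).round(2),'turn',rv.round(2))
if __name__=='__main__':
    a=list(map(float,sys.argv[1:])); plan(a[:3],a[3] if len(a)>3 else None)
E
python3 go.py .502 -.348 .222 -32; python3 -c "
from h import *
c=robot.calibration('wrist');print(cv2.Rodrigues(np.array(c['rvec']))[0].round(3), robot.get_obs()['time'])"
```

```text
t 1.6 pos [ 0.241  -0.5767  0.2226] yaw -67.32 ft [ 0.4  1.6 -0. ] w 0.087
dp cm in CURRENT axes [-11.03 -32.9    0.06] in FINAL axes [ 10.02 -33.22   0.06] turn [  0.    -0.   -35.32]
[[ 0.386 -0.923 -0.   ]
 [-0.886 -0.37   0.28 ]
 [-0.259 -0.108 -0.96 ]] 1.6
```

```bash
python3 -m creep '{"dp":[[0,0,-1],[0,0,-1],[0,0,-1],[0,0,0],[0,0,0]],"turn":[[0,0,-7],[0,0,-7],[0,0,-7],[0,0,-7],[0,0,-7.3]]}' -1 25; python3 go.py .542 -.284 .235 -32
```

```text
time: 2.1
position: [0.241, -0.5769, 0.2531]
tool_rot: [0.962, -0.273, 0.0, 0.0]
ft_force: [0.7, 1.3, -0.6]
grip_width: 0.0868
t 2.1 pos [ 0.241  -0.5769  0.2531] yaw -31.73 ft [ 0.7  1.3 -0.6] w 0.0868
dp cm in CURRENT axes [ 10.2  -40.74   1.79] in FINAL axes [ 10.   -40.79   1.81] turn [ 0.04 -0.04  0.27]
```

```bash
python3 -m creep '{"dp":[[1,-4,0.2],[1,-4,0.2],[1,-4,0.2],[1,-4,0.2],[1,-4,0.2],[1,-4,0.2],[1,-4,0.2],[1,-4,0.2],[1,-4,0.2],[1,-4.7,0],[0,0,0]],"turn":[[0,0,0],[0,0,0],[0,0,0],[0,0,0],[0,0,0],[0,0,0],[0,0,0],[0,0,0],[0,0,0],[0,0,0],[0,0,0]]}'; python3 - <<'E'
from h import *
np.set_printoptions(precision=4,suppress=True)
im,c=snap('wrist','b_wrist.png')
for n in ['pan_floor','packed1_mid','packed2_mid','packed3_mid','packed4_mid']:
    print(n,[(round(d['confidence'],2),w(c,d['point'])) for d in robot.tip_of(n,'wrist')])
print(robot.get_obs()['position'])
E
```

```text
time: 3.2
position: [0.5451, -0.2799, 0.2345]
tool_rot: [0.962, -0.273, 0.001, -0.001]
ft_force: [-0.6, 0.5, -0.6]
grip_width: 0.0868
pan_floor [(0.93, array([ 0.5405, -0.2881,  0.0025]))]
packed1_mid [(0.59, array([ 0.5651, -0.2549,  0.045 ]))]
packed2_mid [(0.94, array([ 0.5189, -0.2445,  0.0527]))]
packed3_mid [(0.83, array([ 0.4967, -0.2844,  0.0514]))]
packed4_mid [(0.96, array([ 0.5169, -0.3194,  0.0454])), (0.32, array([ 0.5639, -0.2534,  0.0509]))]
[ 0.5407 -0.2858  0.2346]
```

View pics/b_wrist.png

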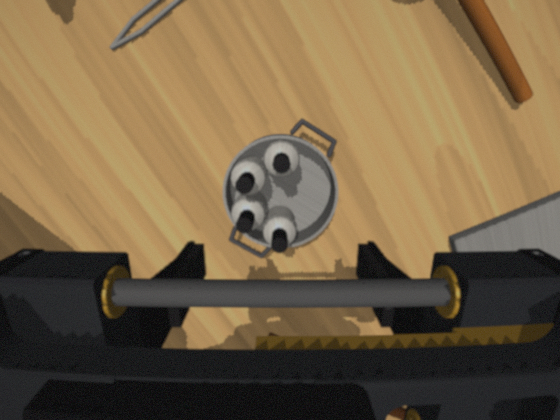

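```bash
cat > ov.py <<'E'
from h import *
def overlay(im,c,circs,fn,box,s=5):
    x0,y0,x1,y1=box
    g=cv2.resize(im[y0:y1,x0:x1,::-1],None,fx=s,fy=s,interpolation=cv2.INTER_CUBIC)
    g=np.clip(g.astype(float)*1.6,0,255).astype(np.uint8)
    t=np.linspace(0,2*np.pi,80)
    for (x,y,z,r,col) in circs:
        P=np.c_[x+r*np.cos(t),y+r*np.sin(t),0*t+z]
        q=((proj(c,P)-[x0,y0]+.5)*s).astype(int)
        cv2.polylines(g,[q.reshape(-1,1,2)],True,col,1)
    cv2.imwrite('pics/'+fn,g)
def bottle(x,y,z0): return [(x,y,z0+.092,.009,(0,0,255)),(x,y,z0+.050,.020,(0,255,0))]
def pan(x,y): return [(x,y,.042,.068,(255,255,0)),(x,y,.042,.0645,(255,0,255)),(x,y,.004,.0645,(255,128,0))]
E
cat > pf.py <<'E'
from ov import *
im=cv2.imread('pics/b_wrist.png')[:,:,::-1]
c=robot.calibration('wrist')
cs=pan(.541,-.2855)
for p in [(.5645,-.2525),(.5215,-.2455),(.4985,-.285),(.5185,-.319)]: cs+=bottle(*p,.004)
overlay(im,c,cs,'b_ov.png',(205,110,355,260),4)
E
python3 pf.py
```

```text
(no output)
```

View pics/b_ov.png

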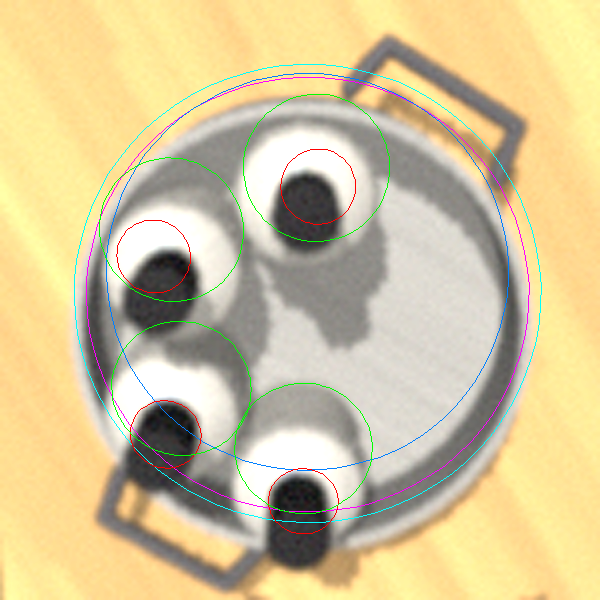

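```bash
cat > pf.py <<'E'
from ov import *
import sys
tag=sys.argv[1]
print(robot.get_obs()['position'].round(4))
im,c=snap('wrist',f'{tag}.png')
print(robot.get_obs()['position'].round(4), np.array(c['tvec']).ravel().round(4),np.array(robot.calibration('wrist')['tvec']).ravel().round(4))
cs=pan(.541,-.2855)
for p in [(.5645,-.2525),(.5215,-.2455),(.4985,-.285),(.5185,-.319)]: cs+=bottle(*p,.004)
overlay(im,c,cs,f'{tag}_ov.png',(205,110,355,260),4)
E
python3 pf.py c
```

```text
[ 0.5407 -0.2858  0.2346]
[ 0.5407 -0.2859  0.2346] [-0.609   0.0052  0.4145] [-0.609   0.0053  0.4146]
```

View pics/c_ov.png

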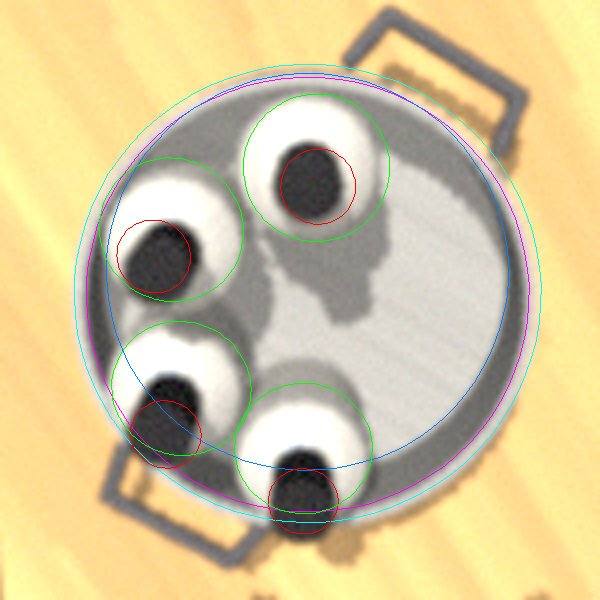

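```bash
python3 go.py .4475 .074 .20 -32
```

```text
t 3.55 pos [ 0.5407 -0.2859  0.2346] yaw -32.15 ft [-0.3 -0.3 -0.1] w 0.0871
dp cm in CURRENT axes [-27.04 -25.51   3.46] in FINAL axes [-26.97 -25.58   3.46] turn [ 0.01  0.   -0.15]
```

```bash
python3 -m creep '{"dp":[[-1.5,-1.5,0],[-3,-2.8,0.3],[-3,-2.8,0.4],[-3,-2.8,0.4],[-3,-2.8,0.4],[-3,-2.8,0.4],[-3,-2.8,0.4],[-3,-2.8,0.4],[-3,-2.8,0.4],[-1.5,-1.6,0.4],[0,0,0],[0,0,0],[0,0,0]],"turn":[[0,0,0],[0,0,0],[0,0,0],[0,0,0],[0,0,0],[0,0,0],[0,0,0],[0,0,0],[0,0,0],[0,0,0],[0,0,0],[0,0,0],[0,0,0]]}'; cat > pb.py <<'E'
from ov import *
import sys
tag=sys.argv[1]; x,y=map(float,sys.argv[2:4])
im,c=snap('wrist',f'{tag}.png')
d=robot.tip_of('loose1_mid','wrist'); print([(round(a['confidence'],2),w(c,a['point']).round(4)) for a in d])
u=proj(c,[x,y,.06])[0].astype(int)
x0=max(0,min(410,u[0]-75)); y0=max(0,min(270,u[1]-75))
overlay(im,c,bottle(x,y,0)+[(x,y,0,.016,(255,0,0))],f'{tag}_ov.png',(x0,y0,x0+150,y0+150),4)
E
python3 pb.py d .4475 .074; python3 go.py .4475 .074 .063
```

```text
time: 4.85
position: [0.4488, 0.0734, 0.1999]
tool_rot: [0.961, -0.277, 0.001, 0.0]
ft_force: [0.5, 0.0, -0.4]
grip_width: 0.0868
[(0.83, array([0.4437, 0.0736, 0.0444]))]
t 4.95 pos [0.4487 0.0734 0.1998] yaw -32.15 ft [0.  0.2 0. ] w 0.087
dp cm in CURRENT axes [-0.15  0.02 13.68] in FINAL axes [-1.300e-01  1.000e-02  1.368e+01] turn [-0.01 -0.05  0.  ]
```

View pics/d_ov.png

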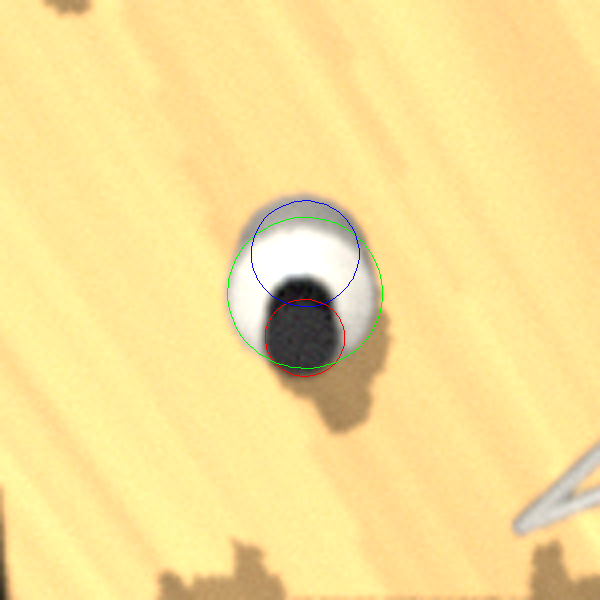

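```bash
python3 -m creep '{"dp":[[-0.1,0,2],[-0.1,0,3.5],[0,0,3.5],[0,0,2.6],[0,0,1.5],[0,0,0.5],[0,0,0],[0,0,0]],"turn":[[0,0,0],[0,0,0],[0,0,0],[0,0,0],[0,0,0],[0,0,0],[0,0,0],[0,0,0]]}'  && python3 -m creep '{"dp":[[0,0,0],[0,0,0],[0,0,0],[0,0,0],[0,0,0],[0,0,0],[0,0,0],[0,0,0]],"turn":[[0,0,0],[0,0,0],[0,0,0],[0,0,0],[0,0,0],[0,0,0],[0,0,0],[0,0,0]]}' 1 25; python3 go.py .4475 .074 .063
```

```text
time: 5.75
position: [0.447, 0.0754, 0.0641]
tool_rot: [0.961, -0.276, 0.001, -0.0]
ft_force: [0.2, -0.2, 0.3]
grip_width: 0.0869
time: 6.55
position: [0.4461, 0.0758, 0.0635]
tool_rot: [0.961, -0.276, -0.0, 0.0]
ft_force: [-0.4, 0.3, 0.2]
grip_width: 0.0308
t 6.55 pos [0.4461 0.0758 0.0635] yaw -32.02 ft [-0.4  0.3  0.2] w 0.0308
dp cm in CURRENT axes [0.21 0.08 0.05] in FINAL axes [0.21 0.08 0.05] turn [0.   0.01 0.  ]
```

```bash
python3 -m creep '{"dp":[[0,0,0],[0,0,0],[0,0,0],[0,0,0]],"turn":[[0,0,0],[0,0,0],[0,0,0],[0,0,0]]}' && python3 -m creep '{"dp":[[0,0,-1],[0,0,-3],[0,0,-3],[0,0,-3],[0,0,-3],[0,0,-1],[0,0,0]],"turn":[[0,0,0],[0,0,0],[0,0,0],[0,0,0],[0,0,0],[0,0,0],[0,0,0]]}'; python3 go.py .5405 -.2865 .205 -32
```

```text
time: 6.95
position: [0.446, 0.0758, 0.0635]
tool_rot: [0.961, -0.276, -0.0, 0.0]
ft_force: [-0.5, 0.5, -0.1]
grip_width: 0.0171
time: 7.65
position: [0.447, 0.0758, 0.205]
tool_rot: [0.961, -0.276, 0.002, -0.0]
ft_force: [0.3, 0.2, -1.9]
grip_width: 0.0173
t 7.65 pos [0.447  0.0758 0.205 ] yaw -32.01 ft [ 0.3  0.2 -1.9] w 0.0173
dp cm in CURRENT axes [27.14 25.77  0.05] in FINAL axes [27.13 25.77  0.  ] turn [-0.11 -0.2  -0.01]
```

```bash
python3 -m creep '{"dp":[[1,1,0],[2.5,2.4,0],[3,2.8,0],[3,2.8,0],[3,2.8,0],[3,2.8,0],[3,2.8,0],[3,2.8,0],[2.5,2.4,0],[2,2,0],[1.1,1.1,0],[0,0,0],[0,0,0],[0,0,0],[0,0,0]],"turn":[[0,0,0],[0,0,0],[0,0,0],[0,0,0],[0,0,0],[0,0,0],[0,0,0],[0,0,0],[0,0,0],[0,0,0],[0,0,0],[0,0,0],[0,0,0],[0,0,0],[0,0,0]]}'
cat > pp.py <<'E'
from ov import *
import sys
# pp.py tag z0held heldx heldy then list of packed
tag=sys.argv[1]
P=eval(sys.argv[2]); H=eval(sys.argv[3]) if len(sys.argv)>3 else []
im,c=snap('wrist',f'{tag}.png')
print('t',robot.get_obs()['time'])
cs=pan(.541,-.2855)
for p in P: cs+=bottle(*p,.004)
for h in H: cs+=bottle(*h)+[(h[0],h[1],h[2],.016,(255,0,0))]
overlay(im,c,cs,f'{tag}_ov.png',(200,110,360,310),3)
E
python3 pp.py e '[(.5635,-.252),(.5215,-.2455),(.4985,-.285),(.5175,-.3205)]' '[(.5405,-.2865,.1415)]'; python3 go.py .5405 -.2865 .205 -32
```

```text
time: 9.15
position: [0.5394, -0.284, 0.2035]
tool_rot: [0.961, -0.275, -0.0, -0.0]
ft_force: [0.2, -0.0, -1.2]
grip_width: 0.0175
t 9.2
t 9.2 pos [ 0.5395 -0.2843  0.2037] yaw -31.94 ft [-0.1 -0.5 -0.7] w 0.0172
dp cm in CURRENT axes [ 0.2   0.13 -0.13] in FINAL axes [ 0.2   0.13 -0.13] turn [-0.01  0.03  0.06]
```

View pics/e_ov.png

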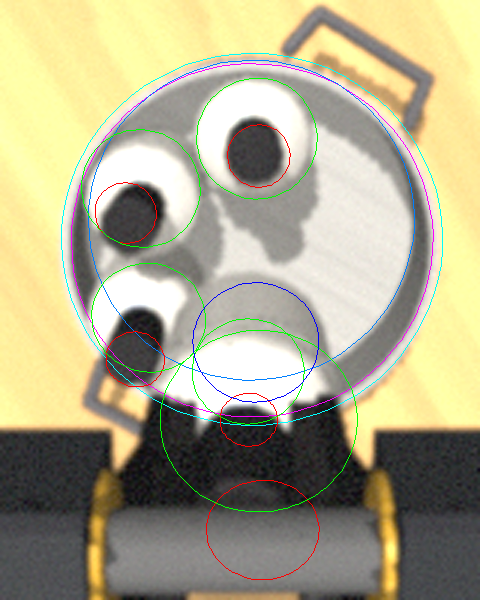

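View pics/e.png

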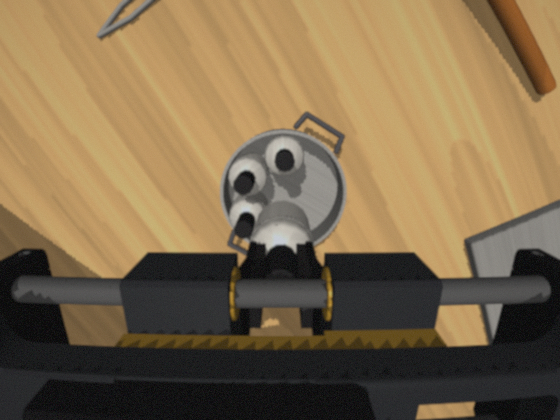

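```bash
python3 -m creep '{"dp":[[0.1,0.03,1],[0.1,0.02,2.5],[0,0,2.5],[0,0,2],[0,0,1],[0,0,0.5],[0,0,0],[0,0,0]],"turn":[[0,0,0],[0,0,0],[0,0,0],[0,0,0],[0,0,0],[0,0,0],[0,0,0],[0,0,0]]}'; python3 pp.py f '[(.5635,-.252),(.5215,-.2455),(.4985,-.285),(.5175,-.3205)]' '[(.5405,-.2865,.0465)]';python3 go.py .540 -.2858 .068 -32
```

```text
time: 10.0
position: [0.5417, -0.2876, 0.1094]
tool_rot: [0.961, -0.276, 0.001, 0.0]
ft_force: [0.8, -0.2, -0.7]
grip_width: 0.0173
t 10.05
t 10.05 pos [ 0.5418 -0.2877  0.1096] yaw -32.02 ft [ 1.   0.6 -0.8] w 0.0174
dp cm in CURRENT axes [-0.26 -0.07  4.16] in FINAL axes [-0.26 -0.07  4.16] turn [ 0.01 -0.13 -0.02]
```

View pics/f_ov.png

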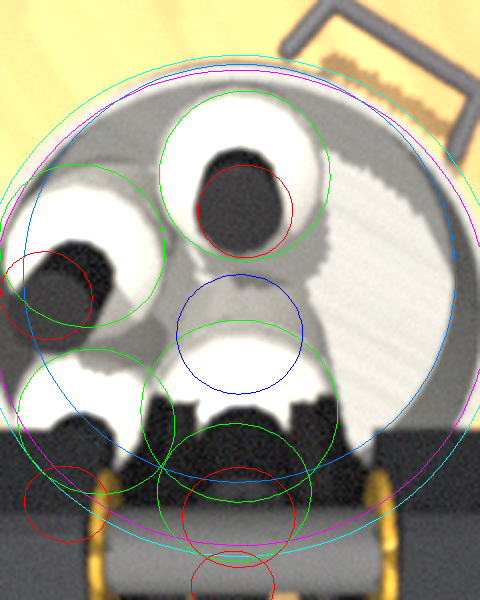

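```bash
python3 -m creep '{"dp":[[-0.15,-0.05,0],[-0.1,0,0],[0,0,0.5],[0,0,0.7],[0,0,0.7],[0,0,0.6],[0,0,0.5],[0,0,0.4],[0,0,0.3],[0,0,0.2],[0,0,0.1],[0,0,0],[0,0,0]],"turn":[[0,0,0],[0,0,0],[0,0,0],[0,0,0],[0,0,0],[0,0,0],[0,0,0],[0,0,0],[0,0,0],[0,0,0],[0,0,0],[0,0,0],[0,0,0]]}'; python3 go.py .540 -.2858 .0675 -32
```

```text
time: 11.35
position: [0.5394, -0.2856, 0.0688]
tool_rot: [0.961, -0.276, 0.0, 0.0]
ft_force: [0.8, -0.6, -1.6]
grip_width: 0.017
t 11.35 pos [ 0.5394 -0.2856  0.0688] yaw -32.02 ft [ 0.8 -0.6 -1.6] w 0.017
dp cm in CURRENT axes [ 0.06 -0.02  0.13] in FINAL axes [ 0.06 -0.02  0.13] turn [ 0.   -0.02 -0.02]
```

```bash
python3 -m creep '{"dp":[[0,0,0.1],[0,0,0.05],[0,0,0]],"turn":[[0,0,0],[0,0,0],[0,0,0]]}'; python3 -m creep '{"dp":[[0,0,0],[0,0,0],[0,0,0],[0,0,0]],"turn":[[0,0,0],[0,0,0],[0,0,0],[0,0,0]]}' 0.36;  python3 go.py .540 -.2858 .0675 -32
```

```text
time: 11.65
position: [0.5395, -0.2857, 0.0674]
tool_rot: [0.961, -0.276, 0.0, 0.0]
ft_force: [-0.1, 0.3, 0.8]
grip_width: 0.0174
time: 12.05
position: [0.5392, -0.2855, 0.067]
tool_rot: [0.961, -0.276, -0.0, -0.0]
ft_force: [-0.5, 0.1, -0.3]
grip_width: 0.0274
t 12.05 pos [ 0.5392 -0.2855  0.067 ] yaw -32.02 ft [-0.5  0.1 -0.3] w 0.0274
dp cm in CURRENT axes [ 0.08 -0.01 -0.05] in FINAL axes [ 0.08 -0.01 -0.05] turn [-0.    0.01 -0.02]
```

Up to the viewing height over the pan, then look.

```bash
python3 -m creep '{"dp":[[0,0,-1],[0,0,-2],[0,0,-3],[0,0,-3.5],[0,0,-3.5],[0,0,-2.5],[0,0,-1],[0,0,0],[0,0,0],[0,0,0]],"turn":[[0,0,0],[0,0,0],[0,0,0],[0,0,0],[0,0,0],[0,0,0],[0,0,0],[0,0,0],[0,0,0],[0,0,0]]}' ; python3 pp.py g '[(.5635,-.252),(.5215,-.2455),(.4985,-.285),(.5175,-.3205),(.539,-.286)]';python3 go.py .447 .2225 .2 -32
```

```text
time: 13.05
position: [0.5383, -0.2848, 0.2301]
tool_rot: [0.961, -0.276, -0.002, -0.001]
ft_force: [0.4, -1.1, -0.3]
grip_width: 0.0273
t 13.1
t 13.1 pos [ 0.5384 -0.2849  0.2302] yaw -32.03 ft [0.  0.2 1.1] w 0.0278
dp cm in CURRENT axes [-34.64 -38.17   3.16] in FINAL axes [-34.63 -38.18   3.02] turn [-0.02  0.21 -0.03]
```

View pics/g_ov.png

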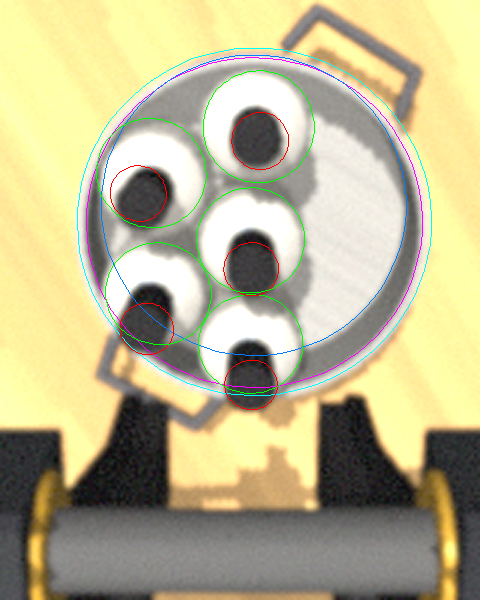

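```bash
python3 -m creep '{"dp":[[-1.3,-1.4,0],[-3,-3.3,0.3],[-3.1,-3.4,0.3],[-3.1,-3.4,0.3],[-3.1,-3.4,0.3],[-3.1,-3.4,0.3],[-3.1,-3.4,0.3],[-3.1,-3.4,0.3],[-3.1,-3.4,0.3],[-3.1,-3.4,0.3],[-3,-3.3,0.3],[-1.6,-2.2,0.1],[0,0,0],[0,0,0],[0,0,0]],"turn":[[0,0,0],[0,0,0],[0,0,0],[0,0,0],[0,0,0],[0,0,0],[0,0,0],[0,0,0],[0,0,0],[0,0,0],[0,0,0],[0,0,0],[0,0,0],[0,0,0],[0,0,0]]}' -1; python3 pb.py i .447 .2225; python3 go.py .447 .2225 .0635 -32
```

```text
time: 14.6
position: [0.4518, 0.2093, 0.2005]
tool_rot: [0.961, -0.276, -0.0, 0.0]
ft_force: [0.2, -0.2, -0.1]
grip_width: 0.0871
[]
t 14.7 pos [0.452  0.2091 0.2008] yaw -32.13 ft [-0.4 -0.5  0. ] w 0.0868
dp cm in CURRENT axes [-1.14 -0.87 13.73] in FINAL axes [-1.14 -0.87 13.73] turn [ 0.03  0.02 -0.13]
```

View pics/i_ov.png

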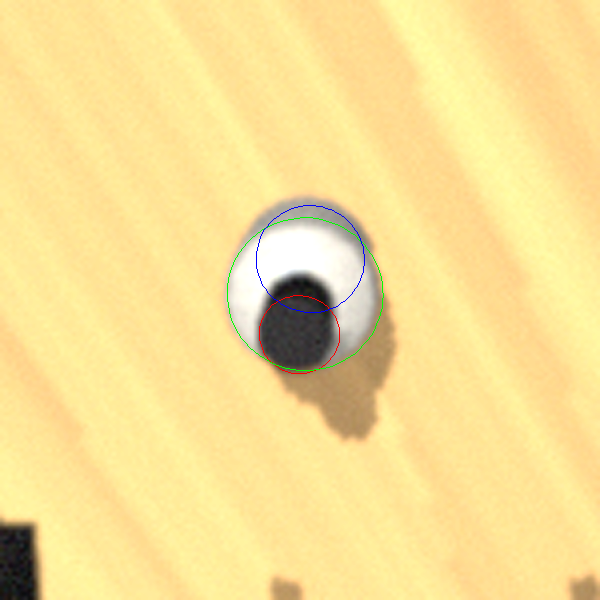

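```bash
python3 -m creep '{"dp":[[-0.6,-0.5,1],[-0.6,-0.4,2.5],[0,0,3.5],[0,0,3],[0,0,2],[0,0,1.2],[0,0,0.5],[0,0,0]],"turn":[[0,0,0],[0,0,0],[0,0,0],[0,0,0],[0,0,0],[0,0,0],[0,0,0],[0,0,0]]}'  && python3 -m creep '{"dp":[[0,0,0],[0,0,0],[0,0,0],[0,0,0],[0,0,0],[0,0,0],[0,0,0],[0,0,0],[0,0,0],[0,0,0],[0,0,0],[0,0,0]],"turn":[[0,0,0],[0,0,0],[0,0,0],[0,0,0],[0,0,0],[0,0,0],[0,0,0],[0,0,0],[0,0,0],[0,0,0],[0,0,0],[0,0,0]]}' 1 25; python3 go.py .447 .2227 .0635
```

```text
time: 15.5
position: [0.4464, 0.2241, 0.0637]
tool_rot: [0.961, -0.276, -0.0, 0.0]
ft_force: [0.6, -0.2, 0.1]
grip_width: 0.0868
time: 16.7
position: [0.4464, 0.2242, 0.064]
tool_rot: [0.961, -0.276, -0.0, 0.0]
ft_force: [0.3, -0.2, -0.8]
grip_width: 0.0171
t 16.7 pos [0.4464 0.2242 0.064 ] yaw -32.02 ft [ 0.3 -0.2 -0.8] w 0.0171
dp cm in CURRENT axes [0.13 0.1  0.05] in FINAL axes [0.13 0.1  0.05] turn [0.01 0.01 0.  ]
```

```bash
python3 -m creep '{"dp":[[0,0,-1],[0,0,-3],[0,0,-3],[0,0,-3],[0,0,-3],[0,0,-1],[0,0,0]],"turn":[[0,0,0],[0,0,0],[0,0,0],[0,0,0],[0,0,0],[0,0,0],[0,0,0]]}'; python3 go.py .5845 -.2872 .205 -32
```

```text
time: 17.4
position: [0.4472, 0.2245, 0.2056]
tool_rot: [0.961, -0.276, 0.002, -0.001]
ft_force: [-0.3, 0.2, -0.4]
grip_width: 0.0173
t 17.4 pos [0.4472 0.2245 0.2056] yaw -32.02 ft [-0.3  0.2 -0.4] w 0.0173
dp cm in CURRENT axes [38.77 36.11  0.07] in FINAL axes [38.76 36.12  0.06] turn [-0.16 -0.16 -0.02]
```

```bash
python3 -m creep '{"dp":[[1,0.9,0],[2.5,2.3,0],[3.1,2.9,0],[3.1,2.9,0],[3.1,2.9,0],[3.1,2.9,0],[3.1,2.9,0],[3.1,2.9,0],[3.1,2.9,0],[3.1,2.9,0],[3.1,2.9,0],[3.1,2.9,0],[2.3,2.1,0],[1.5,1.4,0],[0.5,0.4,0],[0,0,0],[0,0,0],[0,0,0],[0,0,0]],"turn":[[0,0,0],[0,0,0],[0,0,0],[0,0,0],[0,0,0],[0,0,0],[0,0,0],[0,0,0],[0,0,0],[0,0,0],[0,0,0],[0,0,0],[0,0,0],[0,0,0],[0,0,0],[0,0,0],[0,0,0],[0,0,0],[0,0,0]]}';python3 go.py .5845 -.2872 .068 -32
```

```text
time: 19.3
position: [0.5838, -0.2862, 0.2041]
tool_rot: [0.961, -0.275, -0.0, -0.0]
ft_force: [-0.3, -0.9, -1.5]
grip_width: 0.0172
t 19.3 pos [ 0.5838 -0.2862  0.2041] yaw -31.94 ft [-0.3 -0.9 -1.5] w 0.0172
dp cm in CURRENT axes [ 0.13  0.05 13.61] in FINAL axes [ 0.12  0.05 13.61] turn [-0.01  0.04  0.06]
```

```bash
python3 -m creep '{"dp":[[0,0,1],[0,0,2.5],[0,0,2.5],[0,0,2],[0,0,1],[0,0,0.3],[0,0,0],[0,0,0]],"turn":[[0,0,0],[0,0,0],[0,0,0],[0,0,0],[0,0,0],[0,0,0],[0,0,0],[0,0,0]]}'; python3 pp.py k '[(.5635,-.252),(.5215,-.2455),(.4985,-.285),(.5175,-.3205),(.539,-.286)]' '[(.584,-.288,.0465)]';python3 go.py .5845 -.2872 .068 -32
```

```text
time: 20.1
position: [0.5848, -0.288, 0.1121]
tool_rot: [0.961, -0.276, 0.001, 0.0]
ft_force: [-0.4, 0.4, -0.2]
grip_width: 0.0171
t 20.15
t 20.15 pos [ 0.5848 -0.288   0.1123] yaw -32.02 ft [-0.   1.  -1.1] w 0.0173
dp cm in CURRENT axes [-0.08 -0.05  4.43] in FINAL axes [-0.07 -0.05  4.43] turn [ 0.01 -0.15 -0.02]
```

View pics/k.png

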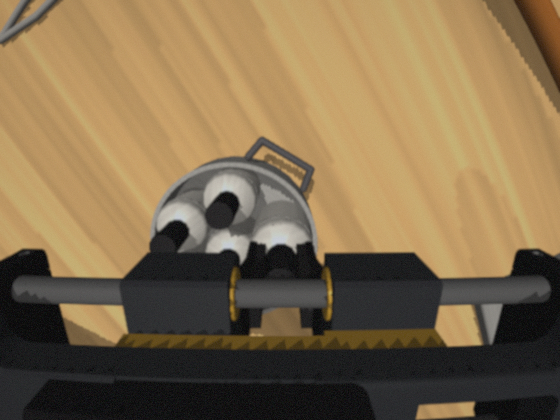

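```bash
python3 -m creep '{"dp":[[-0.05,-0.05,0],[0,0,0.5],[0,0,0.7],[0,0,0.7],[0,0,0.7],[0,0,0.6],[0,0,0.5],[0,0,0.3],[0,0,0.2],[0,0,0.1],[0,0,0],[0,0,0]],"turn":[[0,0,0],[0,0,0],[0,0,0],[0,0,0],[0,0,0],[0,0,0],[0,0,0],[0,0,0],[0,0,0],[0,0,0],[0,0,0],[0,0,0]]}'; python3 go.py .5845 -.2872 .068 -32
```

```text
time: 21.35
position: [0.584, -0.2869, 0.0683]
tool_rot: [0.961, -0.276, 0.0, 0.0]
ft_force: [-0.4, -0.2, -1.9]
grip_width: 0.0172
t 21.35 pos [ 0.584  -0.2869  0.0683] yaw -32.02 ft [-0.4 -0.2 -1.9] w 0.0172
dp cm in CURRENT axes [ 0.06 -0.    0.03] in FINAL axes [ 0.06 -0.    0.03] turn [ 0.   -0.03 -0.02]
```

```bash
python3 -m creep '{"dp":[[0,0,0.05],[0,0,0.03],[0,0,0]],"turn":[[0,0,0],[0,0,0],[0,0,0]]}'; python3 -m creep '{"dp":[[0,0,0],[0,0,0],[0,0,0],[0,0,0]],"turn":[[0,0,0],[0,0,0],[0,0,0],[0,0,0]]}' 0.36;  python3 -m creep '{"dp":[[0,0,-1],[0,0,-2],[0,0,-3],[0,0,-3.5],[0,0,-3.5],[0,0,-2.5],[0,0,-1],[0,0,0],[0,0,0],[0,0,0]],"turn":[[0,0,0],[0,0,0],[0,0,0],[0,0,0],[0,0,0],[0,0,0],[0,0,0],[0,0,0],[0,0,0],[0,0,0]]}' ; python3 pp.py l '[(.5635,-.252),(.5215,-.2455),(.4985,-.285),(.5175,-.3205),(.539,-.286),(.584,-.2878),(.5605,-.324)]';python3 go.py .4756 .3745 .2 -32
```

```text
time: 21.65
position: [0.5841, -0.2871, 0.0679]
tool_rot: [0.961, -0.276, 0.0, 0.0]
ft_force: [-0.1, 0.4, 2.9]
grip_width: 0.0171
time: 22.05
position: [0.5837, -0.2868, 0.067]
tool_rot: [0.961, -0.276, -0.0, -0.0]
ft_force: [-0.7, 0.1, -0.1]
grip_width: 0.0275
time: 23.05
position: [0.5828, -0.2861, 0.2302]
tool_rot: [0.961, -0.276, -0.002, -0.001]
ft_force: [-0.7, 0.3, 0.4]
grip_width: 0.028
t 23.1
t 23.1 pos [ 0.5829 -0.2862  0.2302] yaw -32.03 ft [ 0.1 -0.1  0.4] w 0.0278
dp cm in CURRENT axes [-44.13 -50.33   3.21] in FINAL axes [-44.11 -50.35   3.02] turn [-0.02  0.22 -0.03]
```

View pics/l_ov.png

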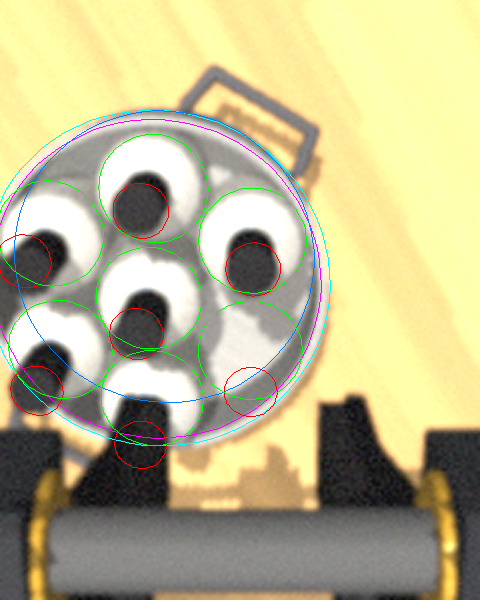

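```bash
python3 -m creep '{"dp":[[-1.2,-1.4,0],[-3,-3.4,0.2],[-3,-3.4,0.2],[-3,-3.4,0.2],[-3,-3.4,0.2],[-3,-3.4,0.2],[-3,-3.4,0.2],[-3,-3.4,0.2],[-3,-3.4,0.2],[-3,-3.4,0.2],[-3,-3.4,0.2],[-3,-3.4,0.2],[-3,-3.4,0.2],[-3,-3.4,0.2],[-3,-3.4,0.2],[-1.2,-1.8,0.2],[0,0,0],[0,0,0],[0,0,0],[0,0,0]],"turn":[[0,0,0],[0,0,0],[0,0,0],[0,0,0],[0,0,0],[0,0,0],[0,0,0],[0,0,0],[0,0,0],[0,0,0],[0,0,0],[0,0,0],[0,0,0],[0,0,0],[0,0,0],[0,0,0],[0,0,0],[0,0,0],[0,0,0],[0,0,0]]}' -1; python3 pb.py m .4756 .3745; python3 go.py .4756 .3745 .0635 -32
```

```text
time: 25.1
position: [0.4768, 0.3781, 0.2023]
tool_rot: [0.961, -0.277, -0.0, 0.0]
ft_force: [0.5, 0.9, 0.1]
grip_width: 0.0871
[]
t 25.2 pos [0.4771 0.3782 0.2024] yaw -32.12 ft [-0.1  0.1 -0.2] w 0.0873
dp cm in CURRENT axes [ 0.07  0.39 13.89] in FINAL axes [ 0.07  0.39 13.89] turn [ 0.01  0.   -0.12]
```

View pics/m_ov.png

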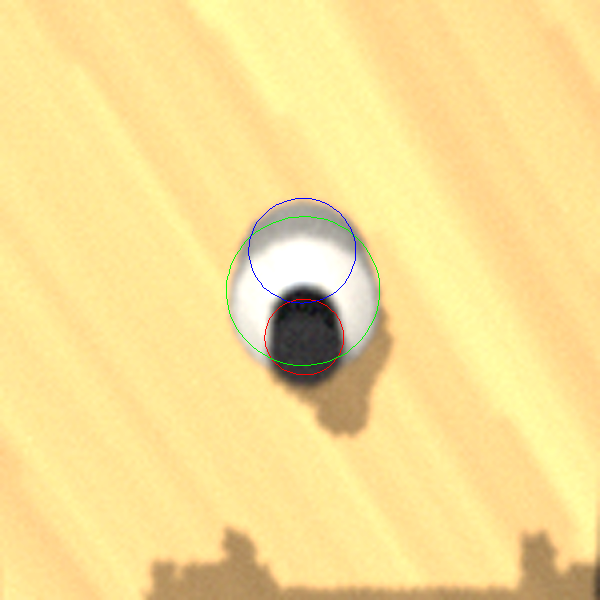

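```bash
python3 -m creep '{"dp":[[0.1,0.35,1],[0.05,0.3,2.5],[0,0,3.5],[0,0,3],[0,0,2.2],[0,0,1.2],[0,0,0.5],[0,0,0]],"turn":[[0,0,0],[0,0,0],[0,0,0],[0,0,0],[0,0,0],[0,0,0],[0,0,0],[0,0,0]]}'  && python3 -m creep '{"dp":[[0,0,0],[0,0,0],[0,0,0],[0,0,0],[0,0,0],[0,0,0],[0,0,0],[0,0,0],[0,0,0],[0,0,0],[0,0,0],[0,0,0]],"turn":[[0,0,0],[0,0,0],[0,0,0],[0,0,0],[0,0,0],[0,0,0],[0,0,0],[0,0,0],[0,0,0],[0,0,0],[0,0,0],[0,0,0]]}' 1 25; python3 go.py .475 .3728 .0635
```

```text
time: 26.0
position: [0.4746, 0.3727, 0.0629]
tool_rot: [0.961, -0.276, -0.0, 0.0]
ft_force: [0.2, 0.4, 0.4]
grip_width: 0.0872
time: 27.2
position: [0.4746, 0.373, 0.0631]
tool_rot: [0.961, -0.276, -0.0, 0.0]
ft_force: [0.4, 0.4, -1.5]
grip_width: 0.0171
t 27.2 pos [0.4746 0.373  0.0631] yaw -32.02 ft [ 0.4  0.4 -1.5] w 0.0171
dp cm in CURRENT axes [ 0.04 -0.01 -0.04] in FINAL axes [ 0.04 -0.01 -0.04] turn [0.01 0.   0.  ]
```

```bash
python3 -m creep '{"dp":[[0,0,-1],[0,0,-3],[0,0,-3],[0,0,-3],[0,0,-3],[0,0,-1],[0,0,0]],"turn":[[0,0,0],[0,0,0],[0,0,0],[0,0,0],[0,0,0],[0,0,0],[0,0,0]]}'; python3 go.py .5605 -.324 .205 -32
```

```text
time: 27.9
position: [0.4753, 0.3735, 0.2052]
tool_rot: [0.961, -0.276, 0.001, -0.001]
ft_force: [0.7, 0.0, -1.9]
grip_width: 0.0174
t 27.9 pos [0.4753 0.3735 0.2052] yaw -32.01 ft [ 0.7  0.  -1.9] w 0.0174
dp cm in CURRENT axes [44.2  54.63 -0.09] in FINAL axes [4.418e+01 5.464e+01 2.000e-02] turn [-0.2  -0.12 -0.01]
```

```bash
python3 -m creep '{"dp":[[1,1.2,0],[2.3,2.9,0],[2.9,3.58,0],[2.9,3.58,0],[2.9,3.58,0],[2.9,3.58,0],[2.9,3.58,0],[2.9,3.58,0],[2.9,3.58,0],[2.9,3.58,0],[2.9,3.58,0],[2.9,3.58,0],[2.9,3.58,0],[2.9,3.58,0],[2.6,3.2,0],[2,2.5,0],[1,1.25,0],[0.5,0.6,0],[0,0,0],[0,0,0]],"turn":[[0,0,0],[0,0,0],[0,0,0],[0,0,0],[0,0,0],[0,0,0],[0,0,0],[0,0,0],[0,0,0],[0,0,0],[0,0,0],[0,0,0],[0,0,0],[0,0,0],[0,0,0],[0,0,0],[0,0,0],[0,0,0],[0,0,0],[0,0,0]]}';python3 -m creep '{"dp":[[0,0,0.5],[0,0,2],[0,0,2.5],[0,0,2],[0,0,1],[0,0,0.5],[0,0,0],[0,0,0]],"turn":[[0,0,0],[0,0,0],[0,0,0],[0,0,0],[0,0,0],[0,0,0],[0,0,0],[0,0,0]]}'; python3 pp.py n '[]' '[(.5605,-.324,.0565)]';python3 go.py .5605 -.324 .0675 -32
```

```text
time: 29.9
position: [0.5592, -0.3225, 0.2026]
tool_rot: [0.961, -0.275, -0.001, -0.001]
ft_force: [-0.0, 0.6, -1.5]
grip_width: 0.0175
time: 30.7
position: [0.5604, -0.3246, 0.1192]
tool_rot: [0.961, -0.276, 0.001, 0.0]
ft_force: [0.4, -0.1, -0.8]
grip_width: 0.0172
t 30.75
t 30.75 pos [ 0.5605 -0.3248  0.1194] yaw -32.01 ft [ 0.7  0.2 -1.6] w 0.0174
dp cm in CURRENT axes [-0.05 -0.07  5.19] in FINAL axes [-0.04 -0.07  5.19] turn [ 0.02 -0.13 -0.01]
```

View pics/n_ov.png

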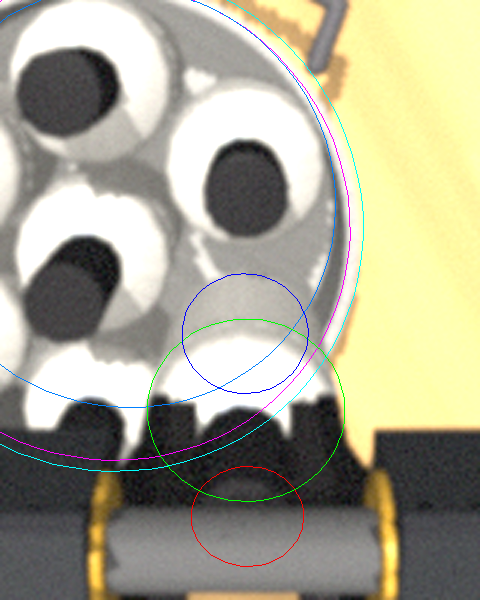

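```bash
python3 -m creep '{"dp":[[0.03,-0.06,0.3],[0,0,0.7],[0,0,0.8],[0,0,0.8],[0,0,0.7],[0,0,0.6],[0,0,0.5],[0,0,0.3],[0,0,0.2],[0,0,0.1],[0,0,0],[0,0,0]],"turn":[[0,0,0],[0,0,0],[0,0,0],[0,0,0],[0,0,0],[0,0,0],[0,0,0],[0,0,0],[0,0,0],[0,0,0],[0,0,0],[0,0,0]]}'; python3 go.py .5605 -.324 .067 -32
```

```text
time: 31.95
position: [0.5605, -0.3241, 0.0685]
tool_rot: [0.961, -0.276, 0.0, 0.0]
ft_force: [-0.5, 0.3, -1.2]
grip_width: 0.017
t 31.95 pos [ 0.5605 -0.3241  0.0685] yaw -32.02 ft [-0.5  0.3 -1.2] w 0.017
dp cm in CURRENT axes [-0.01 -0.01  0.15] in FINAL axes [-0.01 -0.01  0.15] turn [ 0.   -0.03 -0.02]
```

```bash
python3 -m creep '{"dp":[[0,0,0.1],[0,0,0.07],[0,0,0]],"turn":[[0,0,0],[0,0,0],[0,0,0]]}'; python3 -m creep '{"dp":[[0,0,0],[0,0,0],[0,0,0],[0,0,0]],"turn":[[0,0,0],[0,0,0],[0,0,0],[0,0,0]]}' 0.36;  python3 -m creep '{"dp":[[0,0,-1],[0,0,-2],[0,0,-3],[0,0,-3.5],[0,0,-3.5],[0,0,-2.5],[0,0,-1],[0,0,0],[0,0,0],[0,0,0]],"turn":[[0,0,0],[0,0,0],[0,0,0],[0,0,0],[0,0,0],[0,0,0],[0,0,0],[0,0,0],[0,0,0],[0,0,0]]}' ; python3 pp.py p '[(.5635,-.252),(.5215,-.2455),(.4985,-.285),(.5175,-.3205),(.539,-.286),(.584,-.2878),(.5605,-.324)]'; python3 - <<'E'
from h import *
for cam in ['top','scene']:
    im,c=snap(cam,f'p_{cam}.png')
    for n in ['packed1_mid','packed2_mid','packed3_mid','packed4_mid','loose1_mid','loose2_mid','loose3_mid','slim_mid','stout_mid']:
        print(cam,n,[(round(d['confidence'],2),w(c,d['point']).round(4)) for d in robot.tip_of(n,cam)])
    a,b=((380,120),(510,250)) if cam=='top' else ((140,70),(270,200))
    cv2.imwrite(f'pics/p_{cam}_z.png',cv2.resize(im[a[1]:b[1],a[0]:b[0],::-1],None,fx=4.5,fy=4.5,interpolation=cv2.INTER_CUBIC))
E
```

```text
time: 32.25
position: [0.5606, -0.3243, 0.0671]
tool_rot: [0.961, -0.276, 0.0, 0.0]
ft_force: [-2.0, 1.4, 1.4]
grip_width: 0.0172
time: 32.65
position: [0.5603, -0.324, 0.0665]
tool_rot: [0.961, -0.276, -0.0, -0.0]
ft_force: [-0.3, -0.3, -0.7]
grip_width: 0.0273
time: 33.65
position: [0.5593, -0.3233, 0.2295]
tool_rot: [0.961, -0.276, -0.002, -0.001]
ft_force: [-0.5, 0.3, -0.1]
grip_width: 0.0277
t 33.7
top packed1_mid [(0.91, array([ 0.5676, -0.2512,  0.0478]))]
top packed2_mid [(0.47, array([ 0.5287, -0.2463,  0.0554]))]
top packed3_mid [(0.74, array([ 0.5617, -0.3223,  0.049 ]))]
top packed4_mid [(0.55, array([ 0.5873, -0.2855,  0.0523]))]
top loose1_mid [(0.59, array([ 0.5442, -0.2895,  0.0477]))]
top loose2_mid [(0.52, array([ 0.5611, -0.3226,  0.0526]))]
top loose3_mid [(0.84, array([ 0.5825, -0.2838,  0.052 ])), (0.73, array([ 0.5257, -0.2463,  0.0517]))]
top slim_mid [(0.72, array([0.6076, 0.0702, 0.0476]))]
top stout_mid [(0.9, array([0.6196, 0.2397, 0.0448]))]
scene packed1_mid [(0.76, array([ 0.5648, -0.2493,  0.0512]))]
scene packed2_mid [(0.73, array([ 0.523 , -0.2458,  0.049 ]))]
scene packed3_mid [(0.47, array([ 0.4981, -0.2846,  0.0519]))]
scene packed4_mid [(0.56, array([ 0.5232, -0.3237,  0.0503]))]
scene loose1_mid [(0.6, array([ 0.5407, -0.2869,  0.0493]))]
scene loose2_mid [(0.51, array([ 0.5624, -0.328 ,  0.0538])), (0.24, array([ 0.5234, -0.2442,  0.0514]))]
scene loose3_mid [(0.72, array([ 0.5846, -0.2912,  0.0541]))]
scene slim_mid [(0.67, array([0.6032, 0.0682, 0.0436]))]
scene stout_mid [(0.76, array([0.6107, 0.2368, 0.0485]))]
```

View pics/p_ov.png

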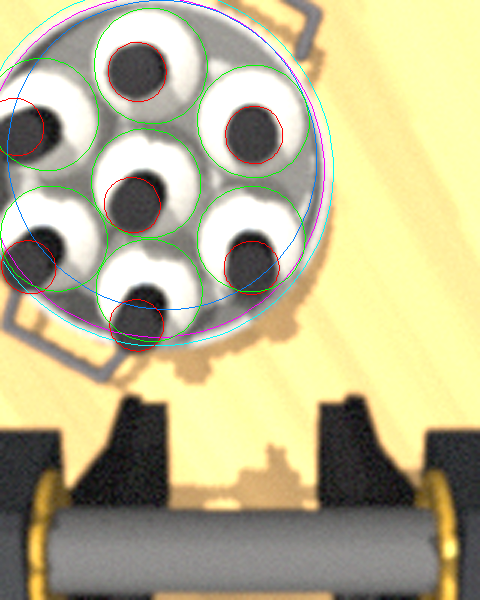

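View pics/p_scene_z.png

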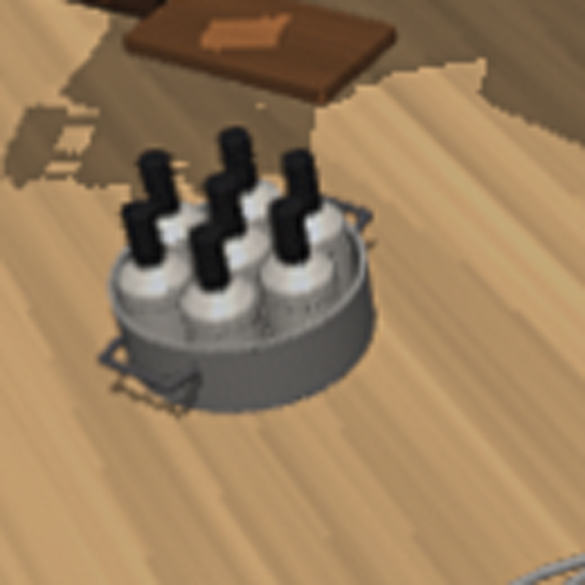

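View pics/p_top.png

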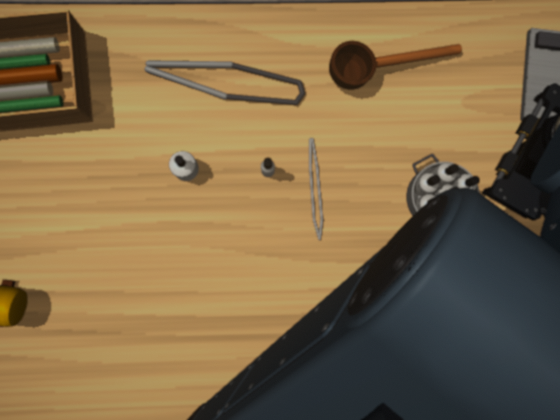

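```bash
python3 -c "
from rig import robot
print(robot.hand_in(), robot.get_obs()['time'])"
```

```text
the job is handed in; nothing more can be done
the job is handed in; nothing more can be done
```

I packed the three loose bottles into the pan, one in the middle and two in the empty outer places, and handed the job in at about 34 s. Each was gripped by its cap, lowered until it touched the pan floor (under 3 N), and released.

**Pan:** The last wrist and scene pictures show all seven bottles upright at the same level. In the wrist picture they sit within about 2 mm of where I planned them, roughly 40–45 mm from the centre for the outer six against the 52 mm limit. The networks put their mid-points at 48–55 mm above the bench, where 50 mm is expected. That spread is within their 4 mm accuracy or 1 mm past it.

**Odd bottles:** In the top and scene views, the thin and the thick bottle stand where they were at the start, within measurement error. The gripper was about 13 cm above the caps at hand-in.

**Checks that disagreed:**
- The first wrist picture of the pan was taken before the arm had settled and was several millimetres off, so I retook it.
- In the wrist overlays, the cap of one packed bottle appeared about 3 mm from my estimate although its body matched. There was enough clearance, so I did nothing about it.
- In the final top view the arm hid part of the pan, and the network mixed up the names of some identical bottles there.

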